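# Refit the spice carousel's jar divider and turn the salt to the front

### The job

The jar divider of the spice carousel has been washed and stands on the right drainer: take it by its upright grip and lower it back between the jars, over the carousel's two pins, until it rests flush on their shoulders. Then turn the carousel until the salt shaker stands squarely at the front, straight towards the front edge of the sink, and finish still holding the grip so that the turntable stays put while the salt is taken. Leave all four jars standing in their cups and don't knock the things around the sink.

Things in the scene. Friction and masses are not known exactly. Their poses are not given: they have to be found in the camera images.
- carousel_foot: fixed round grey foot of the spice carousel on the left drainer, 156 mm across, 10 high; origin: centre of its underside, on the turning axis. Its axes are the world's: the front is -x of it, towards the front edge of the sink
- tray_centre (a point): wooden turntable of the carousel, 196 mm across; turns without end about the vertical, light friction, stays where left. Point: centre of its top face, on the axis, 22 mm above the drainer; z up, x towards pin A; turns with it. Four shallow cups (inside 50 across, 8 deep) at x, y = +-43.8, +-43.8, a jar loose in each, no jar higher than 106 mm above this point
- pin_a (a point): tip of locating pin A, at x = +58, y = 0 from tray_centre and 80 mm above it: a steel post 15 mm thick up to a flat shoulder 60 mm above tray_centre, then a pin 8 mm thick, the last 7 mm tapered
- pin_b (a point): tip of locating pin B, like A, at x = -58, y = 0 from tray_centre
- divider_grip (a point): loose wooden jar divider, 180 g, 106 tall: flat cross-shaped plate, a stem 15 thick in its middle, and on top a flat upright grip 44 long (its x), 18 thick (its y), 48 high. Point: centre of the grip, 82 mm above the plate's underside; z up. Seated, this point is 142 mm above tray_centre
- divider_plate (a point): same divider, centre of the plate's underside, axes as divider_grip. Plate 160 across, 8 thick, four round scallops at 45 degrees that clear the jars by 4 mm, two 11 mm through holes at x = +58 and x = -58 (so it fits the pins either way round). Seated, this point is 60 mm above tray_centre
- jar_divider: the same jar divider as a body, origin and axes as divider_plate
- carousel_tray (a joint): turning of the turntable since the start, rad, grows anticlockwise seen from above
- salt_shaker_mid (a point): the salt shaker: plain glass with a domed metal top, the only one of its shape and the shortest of the four in the carousel, 44 across, 90 tall, loose in any one of the four cups; point half-way up on its axis, z up
- spice_c_mid (a point): spice jar with a ribbed screw cap, 46 across, 106 tall, loose in its cup of the carousel; point half-way up on its axis, z up
- spice_d_mid (a point): spice jar with a ribbed screw cap, 46 across, 106 tall, loose in its cup of the carousel; point half-way up on its axis, z up
- spice_e_mid (a point): spice jar with a ribbed screw cap, 46 across, 106 tall, loose in its cup of the carousel; point half-way up on its axis, z up
- pepper_mill: wooden pepper mill behind the right drainer, 58 across, 150 tall; origin at its foot; not to be knocked
- mug_plain: speckled mug behind the right drainer, 92 wide, 95 tall; origin at its foot; not to be knocked
- wooden_spoon: wooden spoon, 338 long, lying along the front of the right drainer; not to be knocked
- sink_tap_spout: the sink's fixed wall tap behind the bowl, 180 mm high, its spout reaching over the bowl to x = 0.55: carry things past it on the near side or higher
- garlic: garlic bulb, 60 across, lying behind the carousel; not to be knocked
There are look-alikes about, which are no part of the job. Leave any red look-alike of the part that bears salt_shaker_mid alone.

How it is judged (in metres and radians):
On the way:
1. the divider sits over both pins, its plate flush on their shoulders (z of divider_plate in the frame of tray_centre between 0.056 and 0.0635 m and horizontal distance between divider_plate and tray_centre below 0.004 m and angle between divider_plate's own z axis and vertical below 0.05 rad), for 0.2 s.
At the end, for the whole second after the job is handed in: Divider plate flush on both post shoulders (within 3.5 mm, level within 3 degrees, centred within 4 mm) and held by the fingers with over 2 N; salt shaker on the front (-x) side of the axis, within 11 mm sideways (10 degrees); turntable at rest; all four jars upright in their cups (all of step 1 and y of salt_shaker_mid in the frame of carousel_foot between -0.011 and 0.011 m and x of salt_shaker_mid in the frame of carousel_foot below -0.05 m and angle between each of salt_shaker_mid, spice_c_mid, spice_d_mid, spice_e_mid's own z axis and vertical below 0.15 rad and horizontal distance between each of salt_shaker_mid, spice_c_mid, spice_d_mid, spice_e_mid and tray_centre below 0.072 m and contact force between the fingers and jar_divider above 2 N and velocity of joint carousel_tray between -0.05 and 0.05 rad/s); the arm keeps its last pose, push and grip.
It fails at once if a jar is tipped over or lifted out of its cup (angle between any of salt_shaker_mid, spice_c_mid, spice_d_mid, spice_e_mid's own z axis and vertical above 0.35 rad or height (world z) of salt_shaker_mid above 0.0817 m or height (world z) of any of spice_c_mid, spice_d_mid, spice_e_mid above 0.0897 m).
It fails at once if the pepper mill, mug, wooden spoon or garlic is knocked away (distance of any of pepper_mill, mug_plain, wooden_spoon, garlic from where it was at the start of the episode above 0.03 m).
It also fails if it takes over 51 s, if anything falls off the work surface, if the arm or the gripper's body presses on something with over 40 N, if the wrist force passes 120 N, or if a joint passes its speed limit or range.

### The arm

A 6-joint arm with a two-finger parallel gripper is mounted at the origin on a cart in front of the work surface, level with it; the furniture and walls round the work are solid. World frame = base frame: x ahead of the robot, y to its left, z up, the work surface at z = 0. Lengths are in mm, angles in rad, forces in N, time in s.
With the tool pointing down it reaches from about 375 to 750 mm from the base axis. Payload 9 kg.
Tool frame: the origin (TCP) lies midway between the tips of the shut fingers; the grasp point (between the pads) lies 19 mm behind it (manip.hold_point_z is the distance from the TCP to the grasp point, in mm); z points along the fingers, x is the direction in which the jaws open and shut, and the axes are right-handed (so a half turn about z gives the same grasp; the last joint's range is limited). The gripper opens to 85 mm and grips with 20 to 120 N. Pads are 22 mm wide; open, the fingers measure 114 mm over their backs; the gripper's body (76 mm by 85 mm) begins 54 mm behind the grasp point. The pads swing forward as they close: fully open they stand 13 mm farther back than shut.
Start: joints at [1.009, 0.104, 0.097, 1.564, 0, 1.353], TCP at [202.246, 564.919, 231.331] pointing down, gripper open.
Joint ranges: [-2.99, 2.99], [-0.84, 1.86], [-1.1, 1.16], [-1.84, 2.11], [-1.51, 1.56], [-3.14, 3.14]. Speed limits (rad/s): [2.22, 2.22, 2.57, 3.14, 3.14, 3.14].

### API

Orientations are given as a 3x3 rotation matrix whose columns are the frame's x, y, z axes.
In Python, from cell import sensors, read_camera, sign_off, models, manip gives the robot as it stands.
- The arm moves only by the shell command python3 -m pendant 'ROWS'. ROWS is JSON, a list of rows, each a list of 3 entries, a list of its own where there are three numbers: the gripper's target within -1 to 1 (fully open at 1, half-way at 0, shut at -1), then the shift along the tool's x, y, z in mm, then the turn about the tool's z in degrees. A call has 1 to 12 rows; each row shifts and turns the commanded pose from where the row before left it, along the tool's axes as they then stand; what a row does not reach is not made up. A row lasts 1/8 s, in which the tool goes at most 62.5 mm and 10.7 degrees, less where a joint would pass 70% of its speed; a pose out of reach is approached as far as the arm can. A call with a gripper value outside its range is refused whole. The fingers move at their own pace and stop on an object; the grip force is fixed at half the most. Time passes only in rows, so rows that do not move let the fingers close. It gives the time, the measured TCP pose, the force and the opening at its end, in the units of the state.
- sensors.sense(): the state, without advancing time (a new reading comes with each control period).
- read_camera(name): name is "side" or "top" or "wrist"; returns a dict with "color" (400x640x3 uint8, red, green, blue), "fx", "fy", "cx", "cy" (pixels), "k1" (the pictures are not rectified: a ray, as slopes to the right and down, at radius r is drawn at 1 + k1 r^2 times it, then the intrinsics apply), "extrinsics" (4x4, takes a point from camera to world coordinates); the wrist camera has in their place "T_tool_cam" (4x4, takes a point from camera to tool coordinates, whose origin is the TCP and whose axes are the tool frame's). Camera axes: x right, y down, z forward; pixel columns grow to the right and rows downward; lengths in mm; the calibration is good to about 2 mm. A picture is of the moment at which its call begins: read the wrist's pose just before it. There is no depth.
- sign_off(): hands the job in, once; it reports no verdict.
Trained networks look in a picture, given as the dict that the camera call returned (one of the last four; its "shot" number tells which), for a name from the list of things; names that differ only in an ending like _2 or _b are one class to them, and where a whole thing is asked for, a point or a joint stands for the part that bears it (a point fixed in the world has none). Each returns a list of dicts, best first, with "confidence" (0 to 1); they miss things now and then, are a little off and sometimes report something else, mostly with a low value. They report only what shows in the picture. A call takes as long as a camera call. They do not tell look-alikes from the thing itself.
- models.cut_out(name, picture): "pixels" (400x640 bool, what is visible of it) and "pixel" ([column, row] in pixels, amid what is visible of it).
The state is a dict: "clock": time; "joints": joint angles; "dq": joint speeds; "tau": joint torques, N m; "ee_pos": TCP position; "tool_rot": TCP orientation; "contact_force": force on the tool from outside, world axes, zero at the start; "ft_torque": the same for the moment, N m; "width": opening from 0.0 (shut) to 1.0 (fully open).
Only numpy, scipy, OpenCV 4.12 (cv2) and the standard library are available. Lean on these libraries where they do the work, as an engineer would, in place of code of your own. Each camera call takes 0.05 s, during which the arm holds its last target. There are 200 camera calls.

## Working session

There is one attempt and no reset: what is moved stays moved. The work goes in short steps, Python scripts to look and compute and a shell command to move; the robot and the scene stay as the last step left them, time stands still between calls to the robot, and variables do not carry over. Pictures are saved under pics/ and viewed, about 8 in all and at most 12, crops included, and the job is handed in when it is done.

```bash
mkdir -p pics
cat > h.py <<'E'
import numpy as np, cv2
from cell import sensors, read_camera, sign_off, models, manip
def cam(name):
    s=sensors.sense(); p=read_camera(name)
    if 'extrinsics' in p: T=np.array(p['extrinsics'])
    else:
        B=np.eye(4);B[:3,:3]=np.array(s['tool_rot']);B[:3,3]=s['ee_pos']; T=B@np.array(p['T_tool_cam'])
    p['T']=T; return p
def ray(p,uv):
    d=np.array([(uv[0]-p['cx'])/p['fx'],(uv[1]-p['cy'])/p['fy']]); u=d.copy()
    for _ in range(20): u=d/(1+p['k1']*(u@u))
    return p['T'][:3,3], p['T'][:3,:3]@np.array([u[0],u[1],1])
def at_z(p,uv,z):
    o,d=ray(p,uv); return o+d*(z-o[2])/d[2]
def proj(p,X):
    c=np.linalg.inv(p['T'])@np.append(X,1); u=c[:2]/c[2]; u=u*(1+p['k1']*(u@u))
    return np.array([p['fx']*u[0]+p['cx'],p['fy']*u[1]+p['cy']])
def save(p,n): cv2.imwrite('pics/'+n,p['color'][:,:,::-1])
E
python3 - <<'E'
from h import *
print(sensors.sense())
for c in ['top','side']:
    p=cam(c); save(p,c+'0.png'); print(c,p['T'].round(2).tolist(),p['fx'],p['k1'])
    for n in ['divider_grip','jar_divider','salt_shaker_mid','spice_c_mid','pin_a','tray_centre','carousel_foot','garlic','pepper_mill','mug_plain']:
        try:
            r=models.cut_out(n,p); print(n,[(np.round(q['pixel']).tolist(),round(q['confidence'],2),int(q['pixels'].sum())) for q in r])
        except Exception as e: print(n,e)
E
cd pics; python3 -c "
import cv2,numpy as np
a=cv2.imread('top0.png');b=cv2.imread('side0.png');cv2.imwrite('both0.png',cv2.resize(np.vstack([a,b]),(480,600)))"
```

```text
{'clock': 0.0, 'joints': array([ 1.00930306e+00,  1.04674526e-01,  9.64609944e-02,  1.56390376e+00,
       -1.62525026e-05,  1.35307600e+00]), 'dq': array([-0.00020184, -0.0001482 , -0.00060628,  0.00269864,  0.0004677 ,
       -0.00101348]), 'tau': array([-1.80019433e-03, -5.56929553e+01,  5.03651798e+01,  1.68803654e-02,
       -3.87725258e-04, -1.82931963e-07]), 'ee_pos': array([202.04848672, 564.59909301, 230.5322804 ]), 'tool_rot': array([[ 3.37041208e-01,  9.41489643e-01, -6.89592388e-04],
       [ 9.41489007e-01, -3.37041806e-01, -1.12680000e-03],
       [-1.29329200e-03, -2.69465618e-04, -9.99999127e-01]]), 'contact_force': array([-0.25128477, -0.56702308, -0.28221041]), 'ft_torque': array([ 0.00149462,  0.01482151, -0.01781533]), 'width': 1.0020037025634216}
top [[-0.02, -0.99, 0.1, 356.79], [-1.0, 0.03, 0.03, -14.36], [-0.03, -0.1, -0.99, 1186.75], [0.0, 0.0, 0.0, 1.0]] 414.22837719240937 -0.05241080514844046
divider_grip [([431.0, 209.0], 0.61, 1389)]
jar_divider [([430.0, 208.0], 0.95, 1462), ([218.0, 178.0], 0.31, 420)]
salt_shaker_mid [([250.0, 188.0], 0.69, 214), ([198
[... 277 characters left out ...]
ain [([463.0, 132.0], 0.56, 1096)]
side [[0.97, -0.2, 0.12, 352.01], [-0.23, -0.85, 0.47, -484.09], [0.01, -0.48, -0.88, 1005.87], [0.0, 0.0, 0.0, 1.0]] 368.4711143220888 -0.05132829163348602
divider_grip [([328.0, 315.0], 0.66, 1632)]
jar_divider [([326.0, 316.0], 0.75, 1512)]
salt_shaker_mid [([231.0, 130.0], 0.75, 219), ([327.0, 315.0], 0.57, 1651), ([313.0, 150.0], 0.55, 230)]
spice_c_mid [([282.0, 146.0], 0.87, 400), ([328.0, 312.0], 0.16, 1584)]
pin_a [([296.0, 152.0], 0.81, 1213), ([264.0, 317.0], 0.21, 793)]
tray_centre [([302.0, 151.0], 0.69, 1429)]
carousel_foot []
garlic [([349.0, 146.0], 0.77, 201)]
pepper_mill [([405.0, 270.0], 0.66, 606)]
mug_plain [([412.0, 309.0], 0.78, 877)]
```

View pics/top0.png

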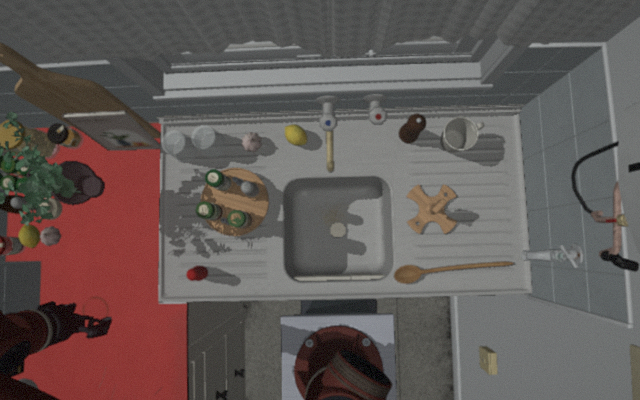

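View pics/side0.png

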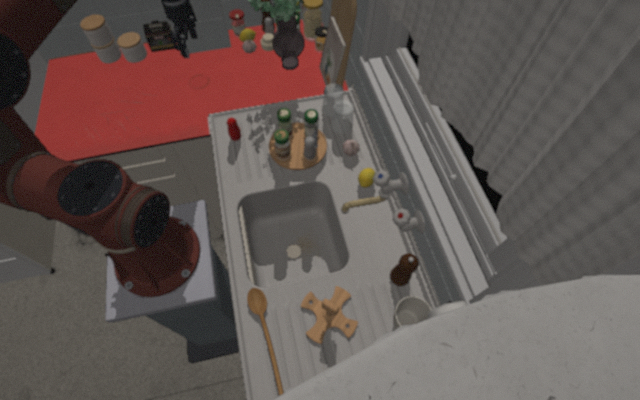

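The top view shows the divider at (431,209), with its arms at about 45°. The carousel is at (238,201) and the salt (glass and metal dome) at (250,188). The red object at (198,273) is the look-alike. I'll zoom in next.

Run:
```python
from h import *
p=cam('top'); c=p['color'][:,:,::-1]
a=cv2.resize(c[160:250,190:285],None,fx=4.2,fy=4.2,interpolation=cv2.INTER_CUBIC)
b=cv2.resize(c[160:250,385:480],None,fx=4.2,fy=4.2,interpolation=cv2.INTER_CUBIC)
cv2.imwrite('pics/crop1.png',np.clip(np.hstack([a,b])*1.6,0,255).astype(np.uint8)) 
for n,uv,z in [('plate',(431,212),8),('grip',(430,208),100),('car',(236,201),22),('salt',(249,187),100),('garlic',(252,141),30),('mill',(412,127),75),('mug',(463,132),45),('spoon',(405,273),10),('lemon',(296,134),30),('spout',(331,165),180)]: print(n,at_z(p,uv,z).round())
r=models.cut_out('jar_divider',p)[0]['pixels']; ys,xs=np.nonzero(r); print(xs.min(),xs.max(),ys.min(),ys.max())
```

```text
plate [ 433. -276.    8.]
grip [ 438. -254.  100.]
car [479. 278.  22.]
salt [507. 223. 100.]
garlic [650. 229.  30.]
mill [ 664. -222.   75.]
mug [ 653. -370.   45.]
spoon [ 264. -195.   10.]
lemon [666. 102.  30.]
spout [545.   1. 180.]Traceback (most recent call last):
  File "<stdin>", line 7, in <module>
IndexError: list index out of range
```

View pics/crop1.png

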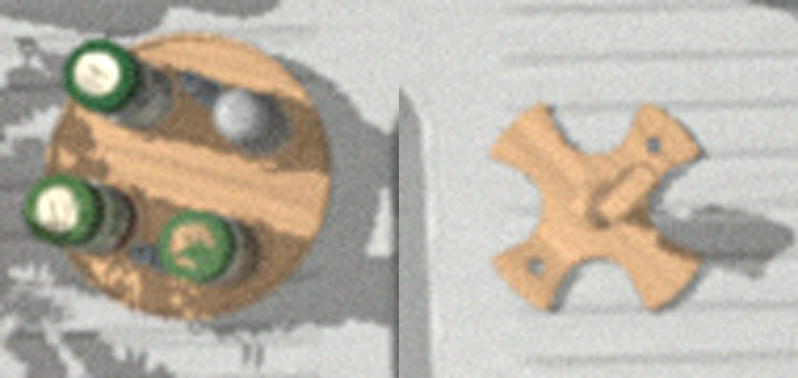

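In the crop, the divider's holes are at full-image pixels (445.5,194) and (417.6,223.3), and the grip lies along that line at a yaw of about -44°. The pins show near (236.4,179.5) and (224.5,220), so the pin line is at about -16°. The salt is in the cup at about -61°. Next I move over the carousel to look with the wrist camera.

```bash
python3 -m pendant '[[1,[-17.7,35.7,-7],0],[1,[-17.7,35.7,-7],0],[1,[-17.7,35.7,-7],0],[1,[-17.7,35.7,-7],0],[1,[-17.7,35.7,-7],0],[1,[-17.7,35.7,-7],0],[1,[-17.7,35.7,-7],0],[1,[-17.7,35.7,-7],0],[1,[-17.7,35.7,-7],0],[1,[-17.7,35.7,-7],0],[1,[0,0,0],0],[1,[0,0,0],0]]'
python3 - <<'E'
from h import *
p=cam('wrist'); save(p,'w1.png'); print(np.array(p['T_tool_cam']).round(2).tolist(),p['T'].round(2).tolist())
for X in [(479,278,22),(479,278,102)]: print(proj(p,np.array(X)))
for n in ['salt_shaker_mid','spice_c_mid','pin_a','tray_centre']:
    r=models.cut_out(n,p); print(n,[(np.round(q['pixel']).tolist(),round(q['confidence'],2),int(q['pixels'].sum())) for q in r])
print(sensors.sense()['joints'])
E
```

```text
clock: 2.7
ee_pos: [478.4, 278.2, 301.2]
tool_rot: [[0.337, 0.941, -0.0], [0.941, -0.337, 0.0], [0.0, -0.0, -1.0]]
contact_force: [0.2, 0.1, -0.2]
width: 1.004
[[1.0, -0.0, 0.0, -1.05], [0.0, 0.96, 0.29, -75.32], [-0.0, -0.29, 0.96, -141.5], [0.0, 0.0, 0.0, 1.0]] [[0.34, 0.9, 0.28, 407.19], [0.94, -0.32, -0.1, 302.55], [0.0, 0.29, -0.96, 442.77], [0.0, 0.0, 0.0, 1.0]]
[317.83494292 163.98395342]
[318.00272678 175.59304457]
salt_shaker_mid [([346.0, 6.0], 0.75, 219), ([292.0, 201.0], 0.65, 948)]
spice_c_mid [([284.0, 141.0], 0.84, 1574)]
pin_a [([321.0, 160.0], 0.89, 8517), ([284.0, 141.0], 0.41, 1509)]
tray_centre [([321.0, 166.0], 0.81, 8436)]
[ 2.91127307e-01 -1.00701909e-02  1.07814706e-01  1.68864880e+00
  1.06006967e-04  6.33700197e-01]
```

View pics/w1.png

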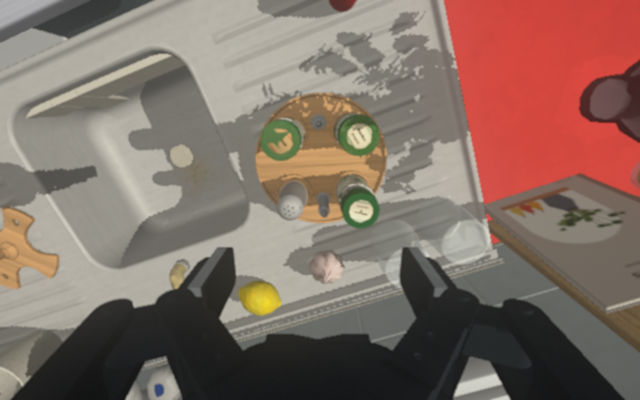

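The wrist view shows pin tips near (319,122) and (323,205), the salt dome at (292,203) and the jars in the other cups. I'll drop 125 mm straight down, which stays clear of the jars at 128, for a close look.

```bash
python3 -m pendant '[[1,[0,0,21],0],[1,[0,0,21],0],[1,[0,0,21],0],[1,[0,0,21],0],[1,[0,0,21],0],[1,[0,0,20],0],[1,[0,0,0],0],[1,[0,0,0],0]]'
python3 - <<'E'
from h import *
p=cam('wrist'); print(p['fx'],p['cx'],p['cy'])
X0=np.array([479,278,102.])
th=np.radians(-16.4)
a,b=[proj(p,X0+s*58*np.array([np.cos(th),np.sin(th),0])) for s in (1,-1)]; print(a,b)
c=p['color'][:,:,::-1]
t=[]
for q in (a,b):
    u,v=q.astype(int); u=np.clip(u,35,604);v=np.clip(v,35,364); t.append(cv2.resize(c[v-35:v+35,u-35:u+35],(392,392),interpolation=cv2.INTER_CUBIC)); print(u-35,v-35)
cv2.imwrite('pics/w2.png',np.hstack(t)); save(p,'w2full.png')
np.save('w2T.npy',p['T'])
E
```

```text
clock: 3.95
ee_pos: [478.9, 278.1, 177.1]
tool_rot: [[0.337, 0.942, 0.001], [0.942, -0.337, 0.0], [0.001, 0.001, -1.0]]
contact_force: [0.7, -0.4, 0.3]
width: 0.998
282.71243558472577 317.2411671975114 197.58002150554663
[322.04188044 271.07933296] [313.91821655 135.45164703]
287 236
278 100
```

View pics/w2.png

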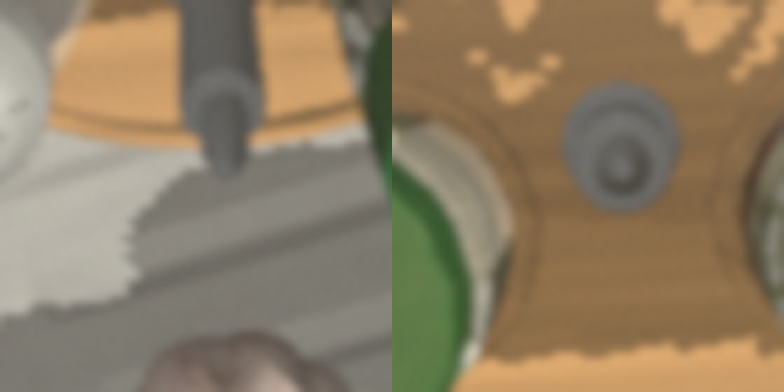

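Close up, pin tip 1 is at about (327.5,264.7) and pin tip 2 at about (319.4,129.6).

Run:
```python
from h import *
p=cam('wrist')
for z in (102,):
    A=at_z(p,(327.5,264.7),z);B=at_z(p,(319.4,129.6),z); d=A-B
    print(A,B,(A+B)/2,np.linalg.norm(d),np.degrees(np.arctan2(d[1],d[0])))
t=cam('top')
for M in (A,B): print(proj(t,M))
s=cam('side')
for M in (A,B): print(proj(s,M))
for q,n in ((t,'t'),(s,'s')):
    m=proj(q,(A+B)/2).astype(int); c=q['color'][m[1]-40:m[1]+40,m[0]-40:m[0]+40,::-1]; save(q,n+'2.png')
# salt
r=models.cut_out('salt_shaker_mid',p)
for q in r: print(q['pixel'],q['confidence'],at_z(p,q['pixel'],95).round())
# tool-frame helper for divider
for uv,z in [((445.5,194),8),((417.6,223.3),8)]: print(at_z(t,uv,z))
print(sensors.sense()['ee_pos'])
```

```text
[530.71655888 268.12807155 102.        ] [420.97556097 299.70896932 102.        ] [475.84605993 283.91852044 102.        ] 114.19474473644948 -16.054583450175965
[232.01305241 178.71553988]
[220.34422082 220.0269743 ]
[314.57419278 129.66573109]
[278.63961442 128.21636191]
[281.1, 237.7] 0.92 [496. 238.  95.]
[ 483.6476129  -320.23816448    8.        ]
[ 402.41171395 -236.92145702    8.        ]
[479.07340125 278.03616594 177.0144385 ]
```

```bash
python3 -m pendant '[[1,[0,0,-40],0],[1,[0,0,-40],0],[1,[0,0,-40],0],[1,[-44.7,12.8,0],0],[1,[-44.7,12.8,0],0],[1,[-44.7,12.8,0],0],[1,[-44.7,12.8,0],0],[1,[-44.7,12.8,0],0],[1,[-44.7,12.8,0],0],[1,[-44.7,12.8,0],0],[1,[-44.7,12.8,0],0],[1,[-44.7,12.8,0],0]]'
python3 -m pendant '[[1,[-44.7,12.8,0],0],[1,[-44.7,12.8,0],0],[1,[-44.7,12.8,0],0],[1,[0,0,30],8.7],[1,[0,0,40],8.7],[1,[0,0,40],8.6],[1,[0,0,30],0],[1,[0,0,0],0],[1,[0,0,0],0]]'
python3 - <<'E'
from h import *
p=cam('wrist'); save(p,'w3.png')
for X in [(483.6,-320,8),(402.4,-237,8),(443,-279,106)]: print(proj(p,np.array(X)))
cv2.imwrite('pics/w3.png',cv2.resize(p['color'][60:360,150:490,::-1],None,fx=2,fy=2,interpolation=cv2.INTER_CUBIC)[:600])
E
```

```text
clock: 5.7
ee_pos: [451.4, -141.3, 296.8]
tool_rot: [[0.337, 0.941, 0.001], [0.941, -0.337, -0.0], [-0.0, 0.001, -1.0]]
contact_force: [-0.2, -0.3, -0.2]
width: 1.002
clock: 6.82
ee_pos: [443.0, -279.3, 157.9]
tool_rot: [[0.716, 0.699, 0.001], [0.699, -0.716, -0.001], [0.0, 0.002, -1.0]]
contact_force: [-0.1, -0.8, -0.2]
width: 0.995
[318.837138   234.06057474]
[318.88164597 127.74614183]
[319.20856014 217.60378301]
```

View pics/w3.png

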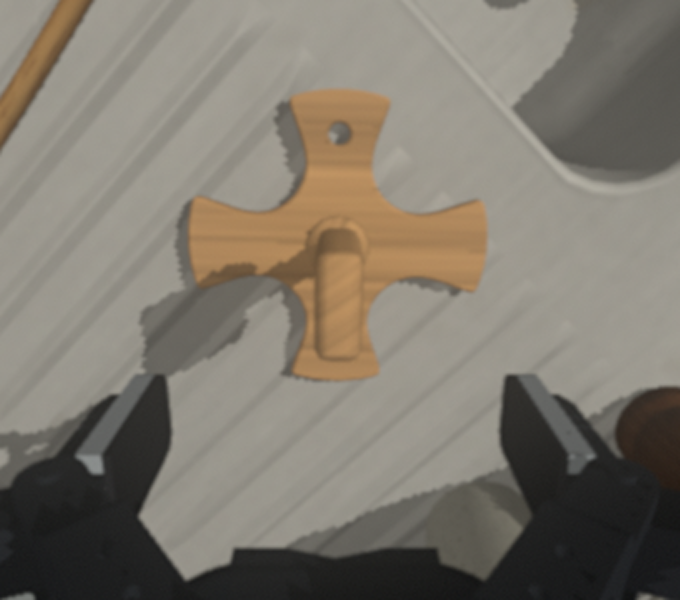

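The near hole is at about (319.7,125.8). The arm ends are at v≈105.5 and 249.5, and the side ends at u≈245 and 393.5. The grip is aligned with image v and nearly centred.

Run:
```python
from h import *
p=cam('wrist'); s=sensors.sense(); R=np.array(s['tool_rot']); t=np.array(s['ee_pos'])
f=lambda uv,z:(R.T@(at_z(p,uv,z)-t)).round(1)
for n,uv,z in [('hole',(319.7,125.8),8),('top',(319.7,105.3),8),('bot',(318.2,249.8),8),('left',(245,180.5),8),('right',(393.5,182),8),('gripend+',(319.5,239.8),106),('gripend-',(319.5,185.5),106)]: print(n,f(uv,z))
```

```text
hole [  1.3 -60.9 150.1]
top [  1.3 -80.4 150. ]
bot [-1.000e-01  7.700e+01  1.504e+02]
left [-77.7  -4.6 150.2]
right [ 79.9  -2.9 150.2]
gripend+ [ 0.5 17.6 52.3]
gripend- [  0.4 -24.5  52.2]
```

```bash
python3 -m pendant '[[1,[0.6,-2.7,0],0.5],[1,[0,0,25],0],[1,[0,0,25],0],[1,[0,0,25],0],[1,[0,0,20],0],[1,[0,0,0],0],[-1,[0,0,0],0],[-1,[0,0,0],0],[-1,[0,0,0],0],[-1,[0,0,0],0],[-1,[0,0,0],0],[-1,[0,0,0],0]]'
```

```text
clock: 8.43
ee_pos: [441.3, -276.7, 61.8]
tool_rot: [[0.722, 0.692, 0.001], [0.692, -0.722, -0.001], [0.0, 0.001, -1.0]]
contact_force: [-1.0, 0.3, 7.1]
width: 0.199
```

```bash
python3 -m pendant '[[-1,[0,0,-10],0],[-1,[0,0,-20],0],[-1,[0,0,-40],0],[-1,[0,0,-45],0],[-1,[0,0,-45],0],[-1,[0,0,-48],0],[-1,[20,-18.4,0],0],[-1,[34.4,-31.7,0],0],[-1,[34.4,-31.7,0],0],[-1,[34.4,-31.7,0],0],[-1,[34.4,-31.7,0],0],[-1,[34.4,-31.7,0],0]]'
python3 -m pendant '[[-1,[34.4,-31.7,0],0],[-1,[34.4,-31.7,0],0],[-1,[34.4,-31.7,0],0],[-1,[34.4,-31.7,0],0],[-1,[34.4,-31.7,0],0],[-1,[34.4,-31.7,0],0],[-1,[28.5,-26.3,0],0],[-1,[20,-18.5,0],-8],[-1,[0,0,0],-8],[-1,[0,0,0],-8],[-1,[0,0,0],-6.2],[-1,[0,0,0],0]]'
```

```text
clock: 9.93
ee_pos: [456.8, -14.4, 269.5]
tool_rot: [[0.722, 0.692, 0.0], [0.692, -0.722, 0.0], [0.0, -0.0, -1.0]]
contact_force: [0.9, 0.1, -1.8]
width: 0.204
clock: 11.42
ee_pos: [478.3, 330.1, 269.3]
tool_rot: [[0.276, 0.961, -0.001], [0.961, -0.276, -0.0], [-0.0, -0.0, -1.0]]
contact_force: [-1.1, -0.7, -1.1]
width: 0.203
```

```bash
python3 -m pendant '[[-1,[-22.5,5.2,0],0],[-1,[-22.6,5.2,0],0],[-1,[0,0,0],0],[-1,[0,0,25],0],[-1,[0,0,25],0],[-1,[0,0,19],0],[-1,[0,0,0],0],[-1,[0,0,0],0]]'
python3 - <<'E'
from h import *
p=cam('wrist'); s=sensors.sense(); R=np.array(s['tool_rot']); t=np.array(s['ee_pos'])
save(p,'w4f.png')
for y in (-58,58):
  for z in (54,t[2]-102): print(y,z,proj(p,t+R@np.array([0,y,z])).round(1))
a=cv2.resize(p['color'][60:320,170:470,::-1],None,fx=2.3,fy=2.3,interpolation=cv2.INTER_CUBIC)
cv2.imwrite('pics/w4.png',a)
E
```

```text
clock: 12.42
ee_pos: [476.4, 284.2, 201.3]
tool_rot: [[0.276, 0.961, 0.001], [0.961, -0.276, 0.0], [0.001, 0.001, -1.0]]
contact_force: [0.3, -0.4, -1.8]
width: 0.208
-58 54 [318.7 138.1]
-58 99.53429432765518 [318.4 133.1]
58 54 [318.5 285.8]
58 99.53429432765518 [318.3 257.6]
```

View pics/w4.png

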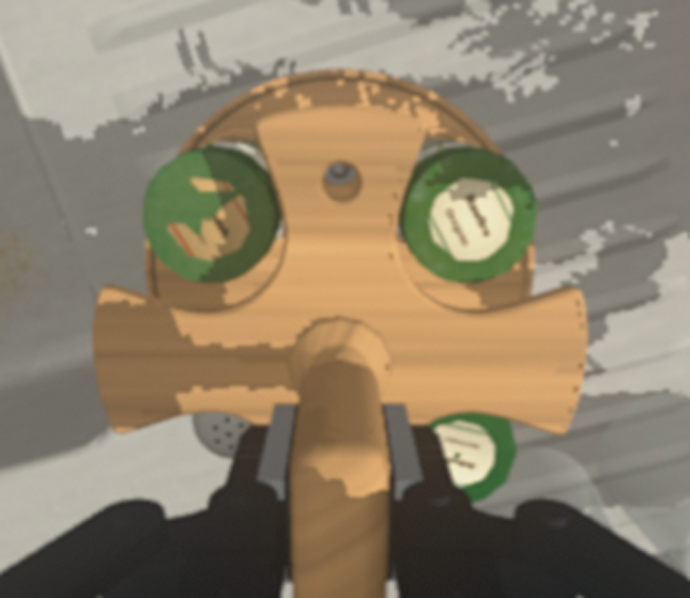

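The near hole is at (318.6,138.5), where it should be. The pin tip shows through it at about (317.4,134), within about 1 mm of where it belongs, and the jars sit symmetrically in the scallops. I shift slightly, descend to just above the tips and check again.

```bash
python3 -m pendant '[[-1,[-0.6,0.5,8],0],[-1,[0,0,12],0],[-1,[0,0,9],0],[-1,[0,0,0],0],[-1,[0,0,0],0]]'
python3 - <<'E'
from h import *
p=cam('wrist'); s=sensors.sense(); R=np.array(s['tool_rot']); t=np.array(s['ee_pos'])
for y in (-58,58):
  for z in (54,t[2]-102): print(y,z,proj(p,t+R@np.array([0,y,z])).round(1))
a=cv2.resize(p['color'][90:190,245:395,::-1],None,fx=5,fy=5,interpolation=cv2.INTER_CUBIC)
cv2.imwrite('pics/w5.png',a)
E
```

```text
clock: 13.1
ee_pos: [476.4, 283.2, 171.5]
tool_rot: [[0.276, 0.961, 0.0], [0.961, -0.276, 0.0], [0.0, 0.0, -1.0]]
contact_force: [-0.3, 0.3, -1.6]
width: 0.201
-58 54 [318.8 138. ]
-58 69.66986047928728 [318.6 136.1]
58 54 [318.6 285.7]
58 69.66986047928728 [318.5 274.9]
```

View pics/w5.png

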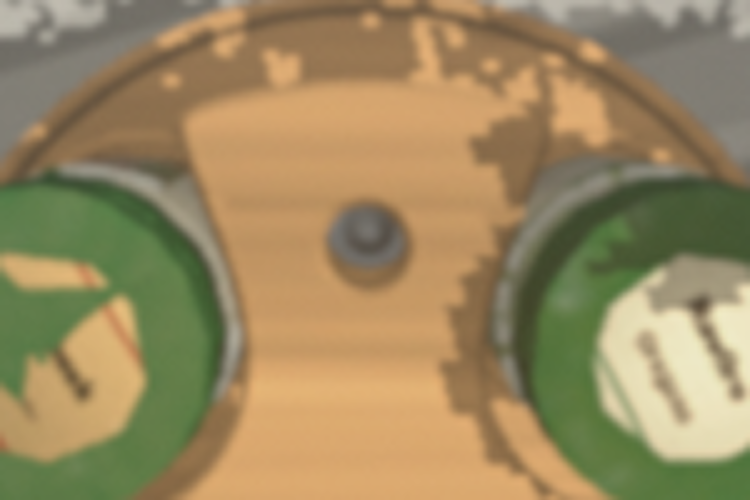

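The pin tip is at (318.5,135.7) against an expected (318.6,136.1), so it is aligned. I lower the divider.

```bash
python3 -m pendant '[[-1,[0,0,4],0],[-1,[0,0,4],0],[-1,[0,0,4],0],[-1,[0,0,4],0],[-1,[0,0,3],0],[-1,[0,0,0],0]]'
python3 -m pendant '[[-1,[0,0,3],0],[-1,[0,0,2],0],[-1,[0,0,2],0],[-1,[0,0,0],0],[-1,[0,0,0],0]]'
```

```text
clock: 13.9
ee_pos: [476.2, 283.2, 152.0]
tool_rot: [[0.276, 0.961, -0.0], [0.961, -0.276, -0.0], [-0.0, -0.0, -1.0]]
contact_force: [0.7, -0.1, -2.6]
width: 0.202
clock: 14.52
ee_pos: [476.4, 283.2, 145.4]
tool_rot: [[0.276, 0.961, 0.0], [0.961, -0.276, 0.0], [0.0, 0.0, -1.0]]
contact_force: [-0.0, 0.0, -1.6]
width: 0.203
```

```bash
python3 -m pendant '[[-1,[0,0,1],0],[-1,[0,0,0.5],0],[-1,[0,0,0],0],[-1,[0,0,0],0]]'
python3 -m pendant '[[-1,[0,0,0.7],0],[-1,[0,0,0],0],[-1,[0,0,0],0]]'
```

```text
clock: 15.02
ee_pos: [476.4, 283.2, 143.9]
tool_rot: [[0.276, 0.961, 0.0], [0.961, -0.276, 0.0], [0.0, 0.0, -1.0]]
contact_force: [-0.5, 0.2, -1.6]
width: 0.205
clock: 15.4
ee_pos: [476.4, 283.3, 143.4]
tool_rot: [[0.276, 0.961, 0.0], [0.961, -0.276, 0.0], [0.0, 0.0, -1.0]]
contact_force: [-2.0, -0.3, 3.1]
width: 0.208
```

Contact at z≈143.4, as expected. I press slightly and turn the tray clockwise by 119° (positive about tool z).

```bash
python3 -m pendant '[[-1,[0,0,0.6],0],[-1,[0,0,0],0],[-1,[0,0,0],2],[-1,[0,0,0],4],[-1,[0,0,0],6],[-1,[0,0,0],6],[-1,[0,0,0],6],[-1,[0,0,0],6],[-1,[0,0,0],6],[-1,[0,0,0],6],[-1,[0,0,0],6],[-1,[0,0,0],6]]'
```

```text
clock: 16.9
ee_pos: [476.8, 283.9, 143.4]
tool_rot: [[0.941, 0.339, 0.001], [0.339, -0.941, 0.002], [0.002, -0.001, -1.0]]
contact_force: [-1.3, 2.4, 5.8]
width: 0.205
```

```bash
python3 -m pendant '[[-1,[0,0,0],6],[-1,[0,0,0],6],[-1,[0,0,0],6],[-1,[0,0,0],6],[-1,[0,0,0],6],[-1,[0,0,0],6],[-1,[0,0,0],6],[-1,[0,0,0],6],[-1,[0,0,0],6],[-1,[0,0,0],6],[-1,[0,0,0],3],[-1,[0,0,0],2]]'
python3 -m pendant '[[-1,[0,0,0],0],[-1,[0,0,0],0],[-1,[0,0,0],0],[-1,[0,0,0],0]]'
python3 - <<'E'
from h import *
s=sensors.sense(); print(s['ee_pos'],s['joints'],s['ft_torque']);R=np.array(s['tool_rot']);print(np.degrees(np.arctan2(R[1,1],R[0,1])))
w=cam('wrist'); t=cam('top'); d=cam('side')
for q in (w,t,d):
    for r in models.cut_out('salt_shaker_mid',q): print(np.round(r['pixel']),round(r['confidence'],2),at_z(q,r['pixel'],90).round(1))
    print('exp',proj(q,np.array([476-62,283.5,95])))
c=lambda q,u,v,a,b:cv2.resize(q['color'][v-b:v+b,u-a:u+a,::-1],(380,285),interpolation=cv2.INTER_CUBIC)
cv2.imwrite('pics/w6.png',np.vstack([np.hstack([c(t,232,205,60,45),c(d,295,145,60,45)]),np.hstack([cv2.resize(w['color'][:,:,::-1],(456,285)),np.zeros((285,304,3),np.uint8)])]))
E
```

```text
clock: 18.4
ee_pos: [477.4, 283.8, 143.5]
tool_rot: [[0.706, -0.708, 0.003], [-0.708, -0.706, 0.002], [0.001, -0.003, -1.0]]
contact_force: [2.2, 3.7, 4.4]
width: 0.204
clock: 18.9
ee_pos: [477.4, 283.9, 143.5]
tool_rot: [[0.707, -0.707, 0.003], [-0.707, -0.707, 0.002], [0.001, -0.003, -1.0]]
contact_force: [1.9, 3.5, 5.6]
width: 0.205
[477.37696763 283.89737507 143.54983939] [ 3.00472212e-01 -3.44396191e-02 -2.03282087e-01  1.39896493e+00
  9.49537984e-04  2.65639758e+00] [ 0.74671411 -0.3500328  -0.06239146]
-134.98445004643526
[257. 263.] 0.92 [416.3 289.7  90. ]
[ 97. 270.] 0.84 [322.3 374.2  90. ]
exp [259.34188507 273.26356208]
[231. 224.] 0.7 [409.3 274.3  90. ]
exp [227.08547706 222.62559998]
[232. 129.] 0.67 [275.3 341.7  90. ]
exp [277.57921414 133.9122556 ]
```

View pics/w6.png

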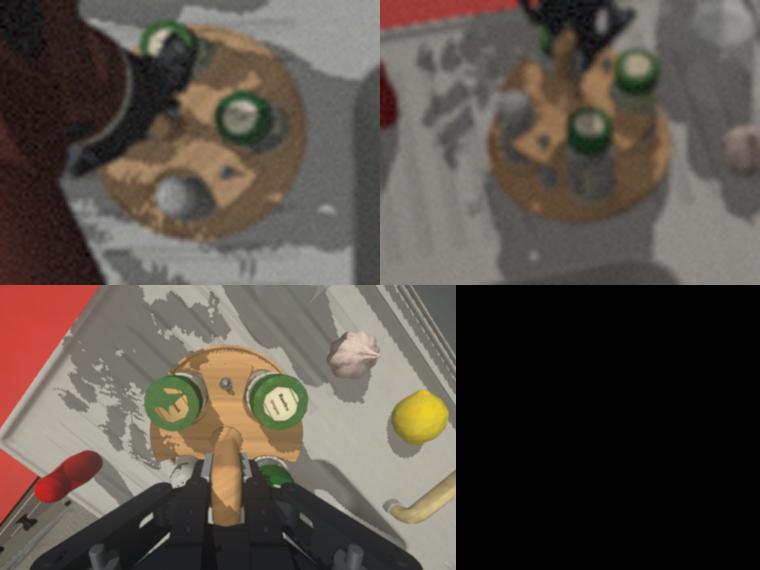

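The top view shows the salt dome at (229,222), in front of the axis and about 2 px from the expected (227,222.6). The wrist view shows a pin standing up through its hole with the plate down and the jars upright. The height rise, 61.8 to 143.5, matches the 82 mm seat. I hand in.

```bash
python3 -c "
from cell import sign_off; print(sign_off())"
```

```text
the job is handed in; nothing more can be done
None
```

I lowered the jar divider back over the carousel's two pins, turned the carousel so the salt faces the front, and handed the job in at 18.9 s with the grip still held. No verdict was reported.

**Seating:** the hand rose 81.7 mm from the drainer to the seat, against 82 mm expected. It presses on the shoulders with about 6 N. The wrist view shows one pin through its hole. The other pin is hidden behind the gripper, so I could not check it directly.

**Turn:** I turned the tray 119° clockwise. The grip ended at -135.0°, which puts the salt's cup straight to the front.

**Salt position:** the cameras disagreed slightly. Against an axis at y ≈ 283.5 mm, the wrist picture gave y ≈ 290 mm and the top picture ≈ 274 mm, both with the shaker partly hidden. By eye, the dome in the top picture is about 4 mm off centre, and the limit is 11 mm. The side camera found only the red look-alike.

**Other checks:**
- All four jars looked upright in their cups.
- My moves stayed well above or clear of the things around the sink, though I did not measure their final positions.
- About 4 N of sideways force remained at the grip, within the play of the holes.
- I overshot the carry to the carousel by about 46 mm while high up and corrected it before lowering.

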